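Restore the sample lane: slide the pot home, stand up the fallen bottles

TASK

Put the sample lane in front of you back in order: slide the steel pot sideways along the row, without lifting or tipping it, until it stands centred in the black square, and stand the two fallen bottles upright, each centred on the ring of its own colour (one ring is under the pot). Leave the other bottles and the glassware where they stand.

Things in the scene. Friction and masses are not known exactly. Their poses are not given: they have to be found in the camera images.
- lane: fixed grey tray, 320 mm (x) by 600 mm (y); its deck is 8 mm above the table; teal edges 26 mm high (above the table) at the back and both ends, front open. A row of five places 115 mm apart runs along y, 75 mm to +x of its origin, behind a thin white line. Origin on the table, 20 mm to +x of the tray's centre; x away from the robot, y to the left along the row (turned up to 0.1 rad)
- pot: steel pot with a fixed lid, 84 mm diameter, 50 mm tall plus a black cylindrical knob of 26 mm diameter that reaches 82 mm above the pot's base; about 0.35 to 0.7 kg; stands upright on the middle place of the row, on top of one of the two rings. Pushed at the knob it tends to tip: the deck's friction is high. Origin: centre of its base
- pot_knob (a point): point on the axis of the pot's knob at the height to grip, 70 mm above its base. Gripped with the fingers in line with the slide it stays level; gripped across the slide it can rock between the pads
- pot_square: black square outline, 108 mm, painted on the deck: the pot's own place, next to the middle of the row on the left or on the right. Origin: its centre, on the deck; axes as the lane's
- amber_ring: flat orange ring painted on the deck, 80 mm outside, 66 mm inside: the amber bottle's place (under the pot at first, or beside it). Origin: its centre, on the deck
- blue_ring: flat blue ring painted on the deck, 80 mm outside, 66 mm inside: the blue bottle's place (under the pot at first, or beside it). Origin: its centre, on the deck
- amber_bottle: amber-brown bottle on its side on the lane's front, cap roughly to the left (+y of the lane), axis level, 28 mm above the deck; can roll. Straight round body 56 mm diameter, 90 mm long, then a black screw cap 32 mm diameter, 37 mm long (fixed); total length 135 mm, 0.15 to 0.3 kg, centre of mass about 48 mm from the base. Origin: centre of the base disc; z: along the axis, base to cap
- amber_bottle_cap (a point): point on the axis of the amber bottle's cap, half way along the cap, 117 mm from the base; a firm grip across the cap here carries the bottle without it turning between the fingers
- blue_bottle: blue bottle on its side on the lane's front, cap roughly to the left (+y of the lane), axis level, 28 mm above the deck; can roll. Straight round body 56 mm diameter, 90 mm long, then a black screw cap 32 mm diameter, 37 mm long (fixed); total length 135 mm, 0.15 to 0.3 kg, centre of mass about 48 mm from the base. Origin: centre of the base disc; z: along the axis, base to cap
- blue_bottle_cap (a point): point on the axis of the blue bottle's cap, half way along the cap, 117 mm from the base; a firm grip across the cap here carries the bottle without it turning between the fingers
- white_bottle: bystander: white bottle at an end of the row, standing, same shape, size and weight as the amber bottle. Origin: centre of its base; z: along its axis from base to cap
- green_bottle: bystander: green bottle at an end of the row, standing, same shape, size and weight as the amber bottle. Origin: centre of its base; z: along its axis from base to cap
- wash_bottle: bystander: white wash bottle with a bent spout, 70 mm diameter, 220 mm tall, on the table to the left of the lane. Origin: centre of its base
- beaker: bystander: clear glass beaker, 76 mm diameter, 95 mm tall, on the table to the right of the lane. Origin: centre of its base
Mind the look-alikes: they are no part of the job. What is shaped like the amber_bottle but pink is not meant.

How it is judged (in metres and radians):
On the way, in this order (a step that is already met when the one before it is completed fails the run):
1. the pot has been slid into the black square (horizontal distance between pot and pot_square below 0.016 m and angle between pot's own z axis and vertical below 0.06 rad and linear speed of pot below 0.02 m/s), for 0.2 s.
2. the amber and the blue bottle both stand on their rings (horizontal distance between amber_bottle and amber_ring below 0.013 m and angle between each of amber_bottle, blue_bottle's own z axis and vertical below 0.08 rad and z of each of amber_bottle, blue_bottle in the frame of lane below 0.013 m and linear speed of each of amber_bottle, blue_bottle below 0.03 m/s and horizontal distance between blue_bottle and blue_ring below 0.013 m), for 0.2 s.
At the end, for the whole second after the job is handed in: The pot stands level and at rest within 16 mm of the centre of the black square; the amber bottle and the blue bottle stand upright (within 0.08 rad) on the deck, at rest, each within 13 mm of the centre of the ring of its own colour (all of step 1 and all of step 2); the robot touches nothing.
It fails at once if the pot is lifted off the deck or tipped (z of pot in the frame of lane above 0.016 m or angle between pot's own z axis and vertical above 0.15 rad).
It fails at once if the white bottle is moved more than 25 mm or tipped (distance of white_bottle from where it was at the start of the episode above 0.025 m or angle between white_bottle's own z axis and vertical above 0.2 rad).
It fails at once if the green bottle is moved more than 25 mm or tipped (distance of green_bottle from where it was at the start of the episode above 0.025 m or angle between green_bottle's own z axis and vertical above 0.2 rad).
It fails at once if the wash bottle is moved more than 25 mm or tipped (distance of wash_bottle from where it was at the start of the episode above 0.025 m or angle between wash_bottle's own z axis and vertical above 0.2 rad).
It fails at once if the beaker is moved more than 25 mm or tipped (distance of beaker from where it was at the start of the episode above 0.025 m or angle between beaker's own z axis and vertical above 0.2 rad).
It also fails if it takes over 72 s, if anything falls off the work surface, if the arm or the gripper's body presses on something with over 40 N, if the wrist force passes 120 N, or if a joint passes its speed limit or range.

ROBOT

A 6-joint arm with a two-finger parallel gripper is mounted at the origin on the work surface. World frame = base frame: x ahead of the robot, y to its left, z up, the work surface at z = 0. Lengths are in m, angles in degrees, forces in N, time in s.
With the tool pointing down it reaches from about 0.3 to 0.85 m from the base axis. Payload 5.4 kg.
Tool frame: the origin (TCP) lies at the very end of the fingers, on their centre line; the grasp point (between the pads) lies 19 mm behind it; z points along the fingers, y is the line along which they close (so a half turn about z gives the same grasp; the last joint's range is limited). The gripper opens to 85 mm and grips with 20 to 120 N. Pads are 22 mm wide; open, the fingers measure 114 mm over their backs; the gripper's body (76 mm by 85 mm) begins 54 mm behind the grasp point. The pads swing forward as they close: fully open they stand 13 mm farther back than shut.
Start: joints at [54.368, 9.076, 91.501, -0, 79.423, -12.038], TCP at [0.23, 0.527, 0.231] pointing down, gripper open.
Joint ranges: [-166.64, 166.64], [-54.1, 131.32], [10.49, 154.53], [-73.88, 253.88], [9.74, 151.15], [-171.62, 171.62]. Speed limits (degrees/s): [147.25, 147.25, 180, 180, 180, 180].

INTERFACE

Orientations are given as [roll, pitch, yaw] about the fixed x, y, z axes, in that order (R = Rz(yaw) Ry(pitch) Rx(roll)).
In Python, from rig import read_state, get_image, sign_off, search_frame gives the robot as it stands. The module is installed in compiled form; this text tells all that it offers.
- The arm moves only by the tool send_rows, never from a script. Its argument "steps" is text: rows parted by semicolons, each of 7 numbers parted by spaces: the turn, a rotation vector about the tool's x, y, z in rad, then the shift along the tool's x, y, z in mm, then the opening, from 0 (shut) to 1 (fully open). In form: ax ay az tx ty tz jaw; .... A call has 1 to 8 rows; each row shifts and turns the commanded pose from where the row before left it, along the tool's axes as they then stand; what a row does not reach is not made up. A row lasts 1/8 s, in which the tool goes at most 62.5 mm and 10.7 degrees, less where a joint would pass 70% of its speed; a pose out of reach is approached as far as the arm can. A call is refused whole if a number of a shift passes 62.5 or a number of a turn 0.188, either way. A call with a gripper value outside its range is refused whole. The fingers move at their own pace and stop on an object; "squeeze" is the grip in N (left out, the last holds). Time passes only in rows, so rows that do not move let the fingers close. It gives the time, the measured TCP pose, the force, the opening and the grip force at its end, in the units of the state.
- read_state(): the state, without advancing time (a new reading comes with each control period).
- get_image(name): name is "scene" or "top"; returns a dict with "pixels" (480x640x3 uint8, blue, green, red), "mtx" (3x3 intrinsics, pixels), "R" (3x3) and "t" (3): a world point X has camera coordinates R X + t. Camera axes: x right, y down, z forward; pixel columns grow to the right and rows downward; lengths in m; the calibration is good to about 2 mm. A picture is of the moment at which its call begins. There is no depth.
- sign_off(): hands the job in; it is judged then, once.
Trained networks look in a picture, given as the dict that the camera call returned (one of the last four; its "shot" number tells which), for a name from the list of things; names that differ only in an ending like _2 or _b are one class to them, and where a whole thing is asked for, a point or a joint stands for the part that bears it (a point fixed in the world has none). Each returns a list of dicts, best first, with "conf" (0 to 1); they miss things now and then, are a little off and sometimes report something else, mostly with a low value. They report only what shows in the picture. A call takes as long as a camera call. They do not tell look-alikes from the thing itself.
- search_frame(picture, thing): "uv" ([column, row] in pixels, amid what is visible of it).
The state is a dict: "clock": time; "qpos": joint angles; "joint_velocities": joint speeds; "tau": joint torques, N m; "eef_pos": TCP position; "eef_rot": TCP orientation; "ft_force": force on the tool from outside, world axes, zero at the start; "ft_torque": the same for the moment, N m; "grip_width": finger opening in m; "grip_force": force on a finger pad.
Only numpy, scipy, OpenCV 4.12 (cv2) and the standard library are available. Lean on these libraries where they do the work, as an engineer would, in place of code of your own. Each camera call takes 0.05 s, during which the arm holds its last target. There are 200 camera calls.

## Working session

There is one attempt and no reset: what is moved stays moved. The work goes in short steps, Python scripts to look and compute and a tool call to move; the robot and the scene stay as the last step left them, time stands still between calls to the robot, and variables do not carry over. Pictures are saved under pics/ and viewed, at most 10 in all, crops included, and the job is handed in when it is done.

Besides the shell and the picture viewer there is one more tool, called as name(argument=value, ...) on one line, values as JSON. send_rows: Moves the arm, as the interface text tells. Its arguments: {"type":"object","properties":{"steps":{"type":"string"},"squeeze":{"type":"number"}},"required":["steps"]}

```bash
mkdir -p pics; cat > h.py <<'E'
import numpy as np, cv2
from rig import read_state,get_image,sign_off,search_frame
def ray(im,uv,z):
    K,R,t=map(np.array,(im['mtx'],im['R'],im['t']))
    d=R.T@np.linalg.inv(K)@np.array([uv[0],uv[1],1.]); c=-R.T@t
    return (c+d*(z-c[2])/d[2])
def proj(im,X):
    p=np.array(im['R'])@np.array(X)+np.array(im['t']); p=np.array(im['mtx'])@p; return p[:2]/p[2]
E
python3 - <<'E'
from h import *
s=read_state();print({k:np.round(v,3) for k,v in s.items()})
for n in('top','scene'):
    im=get_image(n);cv2.imwrite(f'pics/{n}0.png',im['pixels'])
    print(n,np.round(-np.array(im['R']).T@im['t'],3))
    for th,z in dict(pot=.03,pot_knob=.078,pot_square=.008,amber_ring=.008,blue_ring=.008,amber_bottle=.036,amber_bottle_cap=.036,blue_bottle=.036,blue_bottle_cap=.036,white_bottle=.07,green_bottle=.07,wash_bottle=.1,beaker=.05).items():
        for r in search_frame(im,th)[:2]: print(th,np.round(r['uv'],1),round(r['conf'],2),np.round(ray(im,r['uv'],z),3))
E
```

```text
{'clock': np.float64(0.0), 'qpos': array([ 5.4369e+01,  9.1120e+00,  9.1573e+01,  1.0000e-03,  7.9424e+01,
       -1.2038e+01]), 'joint_velocities': array([ 0.077,  0.038, -0.041,  0.127,  0.116,  0.005]), 'tau': array([ 0.0000e+00, -3.9600e+01, -3.3143e+01, -0.0000e+00,  8.0000e-03,
       -0.0000e+00]), 'eef_pos': array([0.23 , 0.526, 0.23 ]), 'eef_rot': array([-1.79894e+02, -2.30000e-02,  1.56408e+02]), 'ft_force': array([ 0.817, -0.414,  0.686]), 'ft_torque': array([ 0.02 ,  0.02 , -0.022]), 'grip_force': np.float64(0.0), 'grip_width': np.float64(0.085)}
top [0.36  0.041 1.452]
pot [337.5 243.3] 0.97 [ 0.645 -0.034  0.03 ]
pot_knob [339.2 242.2] 0.7 [ 0.638 -0.037  0.078]
pot_square [169.9 311.7] 0.75 [0.497 0.502 0.008]
pot_square [306.6 288.4] 0.65 [0.519 0.077 0.008]
amber_ring [373.8 243. ] 0.8 [ 0.637 -0.149  0.008]
amber_bottle [317.4 182.4] 0.91 [0.848 0.006 0.036]
amber_bottle [399.3 284.1] 0.68 [ 0.497 -0.204  0.036]
amber_bottle_cap [392.9 285. ] 0.92 [ 0.496 -0.185  0.036]
amber_bottle_cap [320.  184.9] 0.66 [ 0.838 -0.002  0.036]
blue_bottle [304.  289.7] 0.58 [0.513 
[... 486 characters left out ...]
.664 0.001 0.078]
pot_square [325.  286.3] 0.85 [0.654 0.094 0.008]
amber_ring [277.2 230.9] 0.65 [ 0.643 -0.143  0.008]
amber_ring [287.  123.5] 0.19 [ 0.34  -0.501  0.008]
amber_bottle [248.  294.1] 0.81 [0.843 0.003 0.036]
amber_bottle [307.  192.9] 0.73 [ 0.497 -0.188  0.036]
blue_bottle [360.5 253.8] 0.74 [0.52  0.084 0.036]
blue_bottle [305.7 192.4] 0.43 [ 0.499 -0.192  0.036]
blue_bottle_cap [361.2 254.6] 0.6 [0.52  0.088 0.036]
white_bottle [355.  305.1] 0.89 [0.657 0.218 0.07 ]
green_bottle [254.  191.8] 0.63 [ 0.637 -0.262  0.07 ]
wash_bottle [481.2 340.8] 0.94 [0.497 0.494 0.1  ]
wash_bottle [308.4 194.3] 0.32 [ 0.534 -0.135  0.1  ]
beaker [289.1 121.3] 0.65 [ 0.356 -0.467  0.05 ]
```

```bash
python3 - <<'E'
import cv2
a=cv2.imread('pics/top0.png')[160:350,220:450];cv2.imwrite('pics/a.png',cv2.resize(a,None,fx=3,fy=3,interpolation=2))
a=cv2.imread('pics/scene0.png')[120:350,200:440];cv2.imwrite('pics/b.png',cv2.resize(a,None,fx=2.5,fy=2.5,interpolation=2))
E
```

```text
(no output)
```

View pics/a.png

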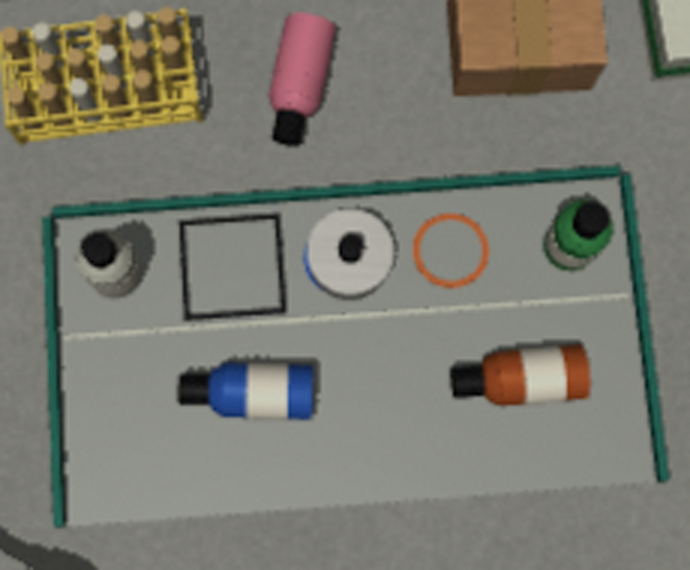

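View pics/b.png

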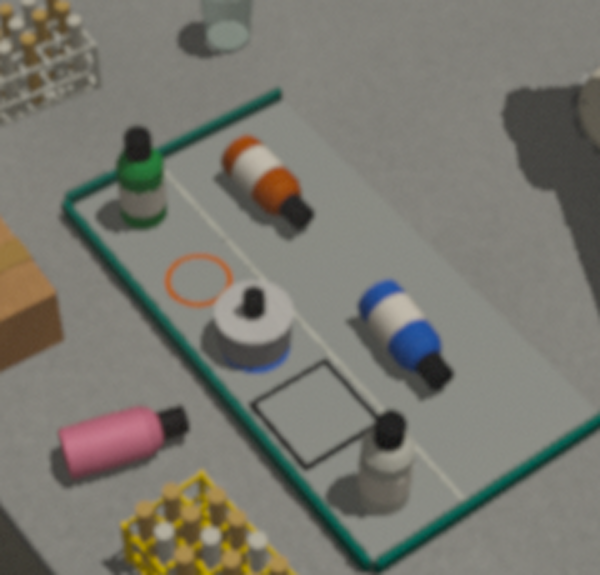

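```bash
cat >> h.py <<'E'
def seg(im,uv,half,rng):
    hsv=cv2.cvtColor(im['pixels'],cv2.COLOR_BGR2HSV);m=cv2.inRange(hsv,np.array(rng[0]),np.array(rng[1]))
    w=np.zeros_like(m);u,v=map(int,uv);w[max(v-half,0):v+half,max(u-half,0):u+half]=255;return m&w
def pts(m): return cv2.findNonZero(m)[:,0].astype(np.float32)
BLK=((0,0,0),(179,255,60));ORG=((3,130,60),(20,255,255));BLU=((105,110,40),(130,255,255))
E
python3 - <<'E'
from h import *
def axis(im,col,uvb,uvc):
    b=pts(seg(im,uvb,32,col)); c=pts(seg(im,uvc,10,BLK))
    return b,c
for n in('top','scene'):
    im=get_image(n)
    sq=proj(im,[.648,.086,.008]);m=seg(im,sq,24 if n=='top' else 27,BLK)
    # drop anything but the component nearest
    k,l,st,ce=cv2.connectedComponentsWithStats(m)
    i=1+np.argmax(st[1:,2]*st[1:,3]);p=pts((l==i).astype(np.uint8))
    w=np.array([ray(im,q,.008)[:2] for q in p],np.float32);r=cv2.minAreaRect(w)
    print(n,'square',r,len(p))
    rg=proj(im,[.64,-.146,.008]);p=pts(seg(im,rg,19,ORG))
    w=np.array([ray(im,q,.008)[:2] for q in p],np.float32);print(' ring',cv2.fitEllipse(w),len(p))
    for nm,col,c0,c1 in(('amber',ORG,(.49,-.21),(.497,-.185)),('blue',BLU,(.52,.02),(.515,.085))):
        g=[x for x in search_frame(im,nm+'_bottle_cap') if np.hypot(*(ray(im,x['uv'],.036)[:2]-c1))<.04]
        b=pts(seg(im,proj(im,[*c0,.036]),34,col)); b=b[[.4<ray(im,q,.036)[0]<.57 for q in b]]
        wb=np.array([ray(im,q,.036)[:2] for q in b],np.float32);rb=cv2.minAreaRect(wb)
        m=seg(im,proj(im,[*c1,.036]),14,BLK);k,l,st,ce=cv2.connectedComponentsWithStats(m);i=1+np.argmax(st[1:,4])
        wc=np.array([ray(im,q,.036)[:2] for q in pts((l==i).astype(np.uint8))],np.float32);rc=cv2.minAreaRect(wc)
        print(' ',nm,'body',np.round(np.r_[rb[0],rb[1],rb[2]],3),'cap',np.round(np.r_[rc[0],rc[1],rc[2],len(wc)],3),'meancap',wc.mean(0),'dir',np.degrees(np.arctan2(*(np.array(rc[0])-rb[0])[::-1])),'net',[np.round(ray(im,x['uv'],.036)[:2],3) for x in g[:1]])
    m=seg(im,proj(im,[.642,-.032,.085]),12,BLK);p=pts(m);print(' knob',[ray(im,p.mean(0),z).round(4) for z in(.074,.09)],len(p),np.ptp(p,axis=0))
E
```

```text
top square ((0.6481370329856873, 0.0938754603266716), (0.1053549125790596, 0.1051378920674324), 87.57958984375) 157
 ring ((0.6387732028961182, -0.13638713955879211), (0.07314363867044449, 0.07378104329109192), 78.28224182128906) 126
  amber body [ 4.9500e-01 -2.0100e-01  1.0600e-01  5.3000e-02  8.8318e+01] cap [ 4.9800e-01 -1.4400e-01  9.0000e-03  3.1000e-02  8.1943e+01  3.5000e+01] meancap [ 0.4974575  -0.14268194] dir 87.29474144442275 net [array([ 0.497, -0.191])]
  blue body [5.1200e-01 7.7000e-02 1.0200e-01 5.2000e-02 8.1153e+01] cap [5.4500e-01 1.0300e-01 6.0000e-03 0.0000e+00 8.3331e+01 3.0000e+00] meancap [0.5451564  0.10279012] dir 37.63045484935936 net [array([0.517, 0.082])]
 knob [array([ 0.6405, -0.0291,  0.074 ]), array([ 0.6372, -0.0282,  0.09  ])] 58 [7. 8.]
scene square ((0.7237846255302429, 0.09371206164360046), (0.07844856381416321, 0.008606454357504845), 87.02384948730469) 74
 ring ((0.6397166848182678, -0.13767899572849274), (0.07217248529195786, 0.07299575209617615), 90.4752197265625) 70
  amber body [ 4.9600e-01 -2.0700e-01  1.2300e-01  5.6000e-02  8.8309e+01] cap [ 5.000e-01 -1.410e-01  2.800e-02  2.400e-02  5.193e+01  6.300e+01] meancap [ 0.49988556 -0.13964577] dir 86.72577672105649 net [array([ 0.498, -0.199])]
  blue body [5.130e-01 7.000e-02 1.210e-01 5.700e-02 8.287e+01] cap [5.2000e-01 1.2700e-01 1.7000e-02 2.0000e-02 5.2258e+01 3.3000e+01] meancap [0.5202695  0.12970336] dir 83.05937378125176 net [array([0.521, 0.079])]
 knob [array([ 0.6419, -0.0294,  0.074 ]), array([ 0.6495, -0.0194,  0.09  ])] 72 [ 7. 10.]
```

```bash
cat >> h.py <<'E'
from scipy.spatial.transform import Rotation as Ro
def pose():
    s=read_state();return np.array(s['eef_pos']),Ro.from_euler('xyz',s['eef_rot'],degrees=True)
def plan(P,R,n,show=True):
    """translate+rotate to world pose in n rows (shift in the axes before each turn)"""
    p0,R0=pose();dr=(R0.inv()*R).as_rotvec()/n;T=Ro.from_rotvec(dr);Rc=R0;st=(np.array(P)-p0)/n
    print('total deg',np.degrees(np.linalg.norm(dr)*n).round(1),'mm',(np.linalg.norm(st)*n*1e3).round(1))
    for i in range(n):
        sh=Rc.inv().apply(st)*1e3
        print(i,np.round(dr,3),np.round(sh,1)); Rc=Rc*T
        if np.linalg.norm(dr)<1e-3: break
def frame(z,y):
    z=np.array(z,float);z/=np.linalg.norm(z);y=np.array(y,float);y-=z*(y@z);y/=np.linalg.norm(y)
    return Ro.from_matrix(np.stack([np.cross(y,z),y,z],1))
YL=np.array([.041,.999,0]);XL=np.array([.999,-.041,0]);SQ=np.array([.648,.0938]);AR=np.array([.639,-.137]);BR=(SQ+AR)/2
E
python3 - <<'E'
from h import *
for n in('top','scene'):
    im=get_image(n)
    m=seg(im,proj(im,[.513,.130,.036]),13 if n=='top' else 14,BLK);p=pts(m)
    w=np.array([ray(im,q,.036)[:2] for q in p]);print(n,w.mean(0),len(p),w.min(0),w.max(0))
plan([.641,-.0295,.13],frame([0,0,-1],YL),14)
E
```

```text
top [0.52312906 0.14296294] 103 [0.50600421 0.09976486] [0.54551012 0.15836965]
scene [0.52560765 0.14310168] 136 [0.50685737 0.1236593 ] [0.54245615 0.16317303]
total deg 21.2 mm 699.0
0 [-0.    -0.    -0.026] [-42.8 -24.7   7.2]
1 [-0.    -0.    -0.026] [-42.1 -25.8   7.2]
2 [-0.    -0.    -0.026] [-41.4 -26.9   7.2]
3 [-0.    -0.    -0.026] [-40.7 -28.    7.2]
4 [-0.    -0.    -0.026] [-40.  -29.1   7.2]
5 [-0.    -0.    -0.026] [-39.2 -30.1   7.2]
6 [-0.    -0.    -0.026] [-38.4 -31.1   7.2]
7 [-0.    -0.    -0.026] [-37.5 -32.1   7.2]
8 [-0.    -0.    -0.026] [-36.7 -33.1   7.2]
9 [-0.    -0.    -0.026] [-35.8 -34.1   7.2]
10 [-0.    -0.    -0.026] [-34.8 -35.    7.2]
11 [-0.    -0.    -0.026] [-33.9 -35.9   7.2]
12 [-0.    -0.    -0.026] [-32.9 -36.8   7.2]
13 [-0.    -0.    -0.026] [-32.  -37.7   7.2]
```

send_rows(steps="0 0 -0.026 -42.8 -24.7 7.2 1;0 0 -0.026 -42.1 -25.8 7.2 1;0 0 -0.026 -41.4 -26.9 7.2 1;0 0 -0.026 -40.7 -28 7.2 1;0 0 -0.026 -40 -29.1 7.2 1;0 0 -0.026 -39.2 -30.1 7.2 1;0 0 -0.026 -38.4 -31.1 7.2 1;0 0 -0.026 -37.5 -32.1 7.2 1", squeeze=60)

```text
clock: 2.8
eef_pos: [0.4654, 0.2072, 0.1737]
eef_rot: [180.0, 0.0, 168.4]
ft_force: [-0.1, 0.1, -0.5]
grip_width: 0.0858
grip_force: 0.0
```

send_rows(steps="0 0 -0.026 -36.7 -33.1 7.2 1;0 0 -0.026 -35.8 -34.1 7.2 1;0 0 -0.026 -34.8 -35 7.2 1;0 0 -0.026 -33.9 -35.9 7.2 1;0 0 -0.026 -32.9 -36.8 7.2 1;0 0 -0.026 -32 -37.7 7.2 1;0 0 0 0 0 0 1;0 0 0 0 0 0 1")

```text
clock: 3.8
eef_pos: [0.639, -0.0304, 0.1303]
eef_rot: [180.0, -0.0, 177.2]
ft_force: [-0.5, -0.0, -0.1]
grip_width: 0.0854
grip_force: 0.0
```

```bash
python3 - <<'E'
from h import *
p,R=pose();print(p,R.as_matrix().round(3))
plan([.641,-.0295,.064],frame([0,0,-1],YL),4)
E
```

```text
[ 0.63895441 -0.03036463  0.1302806 ] [[-0.999  0.048 -0.001]
 [ 0.048  0.999  0.001]
 [ 0.001  0.    -1.   ]]
total deg 0.4 mm 66.3
0 [ 0.    -0.    -0.002] [-0.5  0.2 16.6]
1 [ 0.    -0.    -0.002] [-0.5  0.2 16.6]
2 [ 0.    -0.    -0.002] [-0.5  0.2 16.6]
3 [ 0.    -0.    -0.002] [-0.5  0.2 16.6]
```

send_rows(steps="0 0 0 -0.5 0.2 16.5 1;0 0 0 -0.5 0.2 16.5 1;0 0 0 -0.5 0.2 16.5 1;0 0 0 -0.5 0.2 16.5 1;0 0 0 0 0 0 0.1;0 0 0 0 0 0 0.1;0 0 0 0 0 0 0.1;0 0 0 0 0 0 0.1", squeeze=60)

```text
clock: 4.8
eef_pos: [0.642, -0.03, 0.0656]
eef_rot: [-180.0, 0.1, 177.3]
ft_force: [-0.0, 0.5, 1.3]
grip_width: 0.0241
grip_force: 58.7
```

send_rows(steps="0 0 0 0 0 0 0.1;0 0 0 0 0 0 0.1")

```text
clock: 5.05
eef_pos: [0.6421, -0.03, 0.0656]
eef_rot: [-180.0, 0.1, 177.3]
ft_force: [-0.5, 1.5, 5.4]
grip_width: 0.0242
grip_force: 58.8
```

```bash
python3 - <<'E'
from h import *
p,R=pose();print(p); d=np.r_[SQ,p[2]]-p; print(d, R.inv().apply(d)*1e3,read_state()['ft_force'])
E
```

```text
[ 0.64207245 -0.03002347  0.06557329]
[0.00592755 0.12382347 0.        ] [-2.16353209e-02  1.23965265e+02 -2.35394381e-02] [-0.4502331   1.50393442  5.43740241]
```

send_rows(steps="0 0 0 0 3 0 0.1;0 0 0 0 6 0 0.1;0 0 0 0 8 0 0.1;0 0 0 0 8 0 0.1;0 0 0 0 8 0 0.1;0 0 0 0 8 0 0.1;0 0 0 0 8 0 0.1;0 0 0 0 8 0 0.1")

```text
clock: 6.05
eef_pos: [0.645, 0.0257, 0.0655]
eef_rot: [-179.9, 0.1, 177.3]
ft_force: [0.1, -4.6, -0.7]
grip_width: 0.0239
grip_force: 59.8
```

send_rows(steps="0 0 0 0 8 0 0.1;0 0 0 0 8 0 0.1;0 0 0 0 8 0 0.1;0 0 0 0 8 0 0.1;0 0 0 0 8 0 0.1;0 0 0 0 8 0 0.1;0 0 0 0 8 0 0.1;0 0 0 0 6 0 0.1")

```text
clock: 7.05
eef_pos: [0.6479, 0.0877, 0.0655]
eef_rot: [-179.9, 0.1, 177.3]
ft_force: [-0.8, -6.5, 8.7]
grip_width: 0.0241
grip_force: 60.6
```

send_rows(steps="0 0 0 0 4.5 0 0.1;0 0 0 0 0 0 0.1;0 0 0 0 0 0 0.1;0 0 0 0 0 0 1;0 0 0 0 0 0 1;0 0 0 0 0 0 1;0 0 0 0 0 0 1")

```text
clock: 7.92
eef_pos: [0.647, 0.0935, 0.0642]
eef_rot: [180.0, -0.0, 177.3]
ft_force: [-0.0, -0.5, 0.9]
grip_width: 0.0855
grip_force: 0.0
```

```bash
python3 - <<'E'
from h import *
s=read_state();print(s['eef_pos'],s['grip_width'],s['ft_force'])
im=get_image('top')
cv2.imwrite('pics/c.png',cv2.resize(im['pixels'][200:310,220:420],None,fx=4,fy=4,interpolation=2))
E
```

```text
[0.64700277 0.09348566 0.0641907 ] 0.08551125548908843 [-0.02920655 -0.52425376  0.86328573]
```

View pics/c.png

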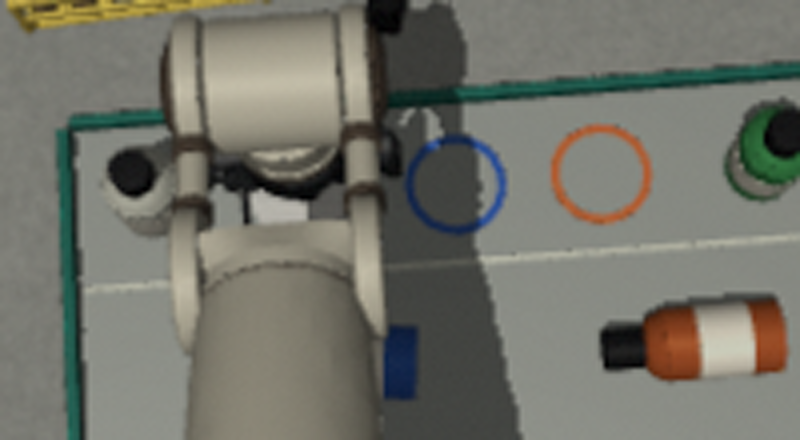

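send_rows(steps="0 0 0 0 0 -30 1;0 0 0 0 0 -45 1;0 0 0 0 0 -45 1;0 0 0 -60 0 0 1;0 0 0 60 0 0 1;0 0 0 60 0 0 1;0 0 0 60 0 0 1;0 0 0 0 0 0 1")

```text
clock: 8.98
eef_pos: [0.5216, 0.0999, 0.1816]
eef_rot: [180.0, -0.4, 177.3]
ft_force: [0.8, -0.4, -0.5]
grip_width: 0.0855
grip_force: 0.0
```

```bash
python3 - <<'E'
from h import *
p,R=pose();print(p)
for n in('top','scene'):
    im=get_image(n)
    for nm,g,col in(('B',BR,BLU),('A',AR,ORG)):
        q=pts(seg(im,proj(im,[*g,.008]),18,col));w=np.array([ray(im,x,.008)[:2] for x in q],np.float32);print(n,nm,cv2.fitEllipse(w),len(q))
    for nm,col,c1 in(('amber',ORG,(.498,-.142)),('blue',BLU,(.521,.135))):
        m=seg(im,proj(im,[*c1,.036]),16,BLK);k,l,st,ce=cv2.connectedComponentsWithStats(m)
        for i in range(1,k):
            if st[i,4]<20: continue
            w=np.array([ray(im,x,.036)[:2] for x in pts((l==i).astype(np.uint8))],np.float32);r=cv2.minAreaRect(w)
            print(n,nm,'cap',w.mean(0),np.round(np.r_[r[0],r[1],r[2]],4),len(w))
    print('pot',[(round(x['conf'],2),ray(im,x['uv'],.03).round(4)) for x in search_frame(im,'pot')[:1]],'knob',[(round(x['conf'],2),ray(im,x['uv'],.08).round(4)) for x in search_frame(im,'pot_knob')[:1]])
    cv2.imwrite(f'pics/{n}2.png',im['pixels'])
E
```

```text
[0.52155932 0.09989708 0.18156263]
top B ((0.6437203884124756, -0.021482152864336967), (0.07298143208026886, 0.07361961156129837), 99.67203521728516) 127
top A ((0.638761043548584, -0.13642685115337372), (0.07326629012823105, 0.0737372636795044), 79.26946258544922) 127
top amber cap [ 0.49890485 -0.1318136 ] [ 4.99400e-01 -1.31800e-01  3.31000e-02  3.04000e-02  8.33401e+01] 113
top blue cap [0.52169096 0.13538125] [5.2170e-01 1.3230e-01 8.5200e-02 3.1700e-02 8.5631e+01] 127
pot [(0.71, array([ 0.6426, -0.0205,  0.03  ]))] knob [(0.55, array([0.6645, 0.0816, 0.08  ]))]
scene B ((0.6448193192481995, -0.021871061995625496), (0.071613609790802, 0.07347376644611359), 95.32361602783203) 77
scene A ((0.639623761177063, -0.13740691542625427), (0.07234455645084381, 0.07322709262371063), 52.4173583984375) 87
scene amber cap [ 0.5010199  -0.13103007] [ 5.00000e-01 -1.30200e-01  4.51000e-02  3.12000e-02  8.89991e+01] 111
scene blue cap [0.52549547 0.14312573] [5.25100e-01 1.43500e-01 4.22000e-02 3.21000e-02 8.11266e+01] 133
pot [(0.77, array([0.6365, 0.0876, 0.03  ]))] knob [(0.74, array([0.6669, 0.1148, 0.08  ]))]
```

```bash
cat >> h.py <<'E'
BR=np.array([.6442,-.0217]);AR=np.array([.639,-.137])
def grasp(cap,az,t,back):
    b=np.array([np.cos(np.radians(az)),np.sin(np.radians(az)),0]);t=np.radians(t)
    a=-np.sin(t)*b-np.cos(t)*np.array([0,0,1]);return np.r_[cap,.036]+a*(.019-back),frame(a,[b[1],-b[0],0])
E
python3 - <<'E'
from h import *
P,R=grasp([.499,-.133],87,45,.09);print(P,R.as_matrix().round(2));plan(P+[0,0,.03],R,14)
E
```

```text
[ 0.5016275  -0.08286422  0.08620458] [[ 0.04  1.   -0.04]
 [ 0.71 -0.05 -0.71]
 [-0.71 -0.   -0.71]]
total deg 98.6 mm 196.4
0 [ 0.044 -0.044  0.106] [  1.4 -13.1   4.9]
1 [ 0.044 -0.044  0.106] [  0.2 -12.9   5.5]
2 [ 0.044 -0.044  0.106] [ -0.9 -12.6   6.1]
3 [ 0.044 -0.044  0.106] [ -1.9 -12.2   6.7]
4 [ 0.044 -0.044  0.106] [ -2.9 -11.6   7.3]
5 [ 0.044 -0.044  0.106] [ -3.8 -10.9   7.9]
6 [ 0.044 -0.044  0.106] [ -4.5 -10.1   8.6]
7 [ 0.044 -0.044  0.106] [-5.2 -9.2  9.2]
8 [ 0.044 -0.044  0.106] [-5.7 -8.2  9.9]
9 [ 0.044 -0.044  0.106] [-6.  -7.2 10.4]
10 [ 0.044 -0.044  0.106] [-6.3 -6.  11. ]
11 [ 0.044 -0.044  0.106] [-6.4 -4.9 11.5]
12 [ 0.044 -0.044  0.106] [-6.3 -3.7 12. ]
13 [ 0.044 -0.044  0.106] [-6.1 -2.5 12.4]
```

send_rows(steps="0.044 -0.044 0.106 1.4 -13.1 4.9 1;0.044 -0.044 0.106 0.2 -12.9 5.5 1;0.044 -0.044 0.106 -0.9 -12.6 6.1 1;0.044 -0.044 0.106 -1.9 -12.2 6.7 1;0.044 -0.044 0.106 -2.9 -11.6 7.3 1;0.044 -0.044 0.106 -3.8 -10.9 7.9 1;0.044 -0.044 0.106 -4.5 -10.1 8.6 1;0.044 -0.044 0.106 -5.2 -9.2 9.2 1")

```text
clock: 10.28
eef_pos: [0.5129, -0.0051, 0.1454]
eef_rot: [-169.8, 26.0, 129.8]
ft_force: [0.3, 1.0, 0.7]
grip_width: 0.0855
grip_force: 0.0
```

send_rows(steps="0.044 -0.044 0.106 -5.7 -8.2 9.9 1;0.044 -0.044 0.106 -6 -7.2 10.4 1;0.044 -0.044 0.106 -6.3 -6 11 1;0.044 -0.044 0.106 -6.4 -4.9 11.5 1;0.044 -0.044 0.106 -6.3 -3.7 12 1;0.044 -0.044 0.106 -6.1 -2.5 12.4 1;0 0 0 0 0 0 1;0 0 0 0 0 0 1")

```text
clock: 11.28
eef_pos: [0.5007, -0.0825, 0.1157]
eef_rot: [179.9, 45.1, 87.2]
ft_force: [0.5, -1.1, -0.8]
grip_width: 0.0857
grip_force: 0.0
```

```bash
python3 - <<'E'
from h import *
p,R=pose();print(p,R.as_matrix().round(3),read_state()['qpos'].round(0))
P,R=grasp([.499,-.133],87,45,0);plan(P,R,8)
E
```

```text
[ 0.50072397 -0.08250771  0.1157194 ] [[ 0.035  0.999 -0.034]
 [ 0.705 -0.048 -0.707]
 [-0.708  0.001 -0.706]] [  2.  17. 107. -49.  69.  29.]
total deg 0.2 mm 113.0
0 [0. 0. 0.] [ 2.6  0.1 13.9]
```

send_rows(steps="0 0 0 2.6 0.1 14 1;0 0 0 2.6 0.1 14 1;0 0 0 2.6 0.1 14 1;0 0 0 2.6 0.1 14 1;0 0 0 2.6 0.1 14 1;0 0 0 2.6 0.1 14 1;0 0 0 2.6 0.1 14 1;0 0 0 2.6 0.1 14 1")

```text
clock: 12.28
eef_pos: [0.4976, -0.148, 0.0209]
eef_rot: [179.9, 45.1, 87.1]
ft_force: [0.5, -0.3, -0.2]
grip_width: 0.0853
grip_force: 0.0
```

```bash
python3 - <<'E'
from h import *
s=read_state();print(s['eef_pos'],s['ft_force'])
im=get_image('scene');u,v=proj(im,[.499,-.15,.04]).astype(int)
t=get_image('top');u2,v2=proj(t,[.499,-.15,.04]).astype(int)
a=cv2.resize(im['pixels'][v-60:v+60,u-75:u+75],None,fx=2.6,fy=4,interpolation=2)
b=cv2.resize(t['pixels'][v2-60:v2+60,u2-75:u2+75],None,fx=2.6,fy=4,interpolation=2)
cv2.imwrite('pics/d.png',np.hstack([a,b]))
E
```

```text
[ 0.49759224 -0.14795019  0.02090875] [ 0.47562904 -0.32565    -0.16597283]
```

View pics/d.png

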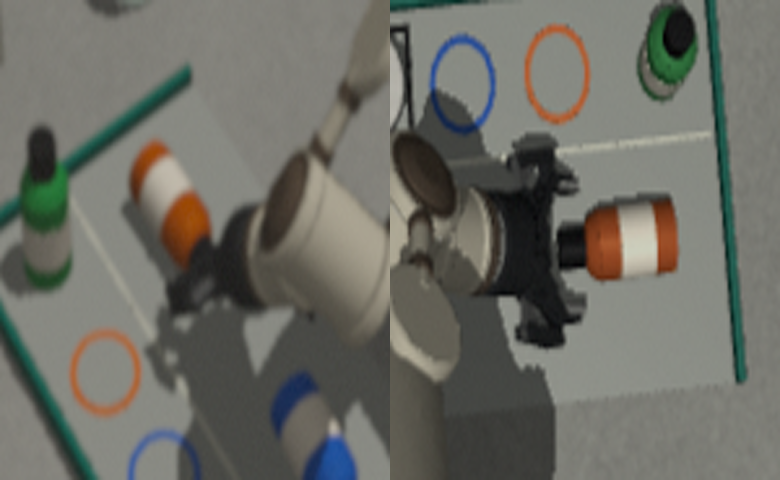

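send_rows(steps="0 0 0 0 0 0 0.1;0 0 0 0 0 0 0.1;0 0 0 0 0 0 0.1;0 0 0 0 0 0 0.1;0 0 0 0 0 0 0.1;0 0 0 0 0 0 0.1", squeeze=90)

```text
clock: 13.12
eef_pos: [0.498, -0.1473, 0.0222]
eef_rot: [179.9, 45.2, 87.1]
ft_force: [0.1, 3.3, 6.1]
grip_width: 0.03
grip_force: 88.4
```

send_rows(steps="0 0 0 -7 0 -7 0.1;0 0 0 -14 0 -14 0.1;0 0 0 -18 0 -18 0.1;0 0 0 -18 0 -18 0.1;0 0 0 -18 0 -18 0.1;0 0 0 -18 0 -18 0.1;0 0 0 -10 0 -10 0.1;0 0 0 0 0 0 0.1")

```text
clock: 14.12
eef_pos: [0.4978, -0.1471, 0.168]
eef_rot: [179.8, 45.1, 87.0]
ft_force: [0.6, -0.3, -2.5]
grip_width: 0.0297
grip_force: 89.1
```

```bash
python3 - <<'E'
from h import *
p,R=pose();print(p)
t=np.radians(45)
Rp=frame([np.cos(t)*XL[0],np.cos(t)*XL[1],-np.sin(t)],-YL)
# bottle-axis direction at placement, if axis at grasp was 87deg level
print('R',R.as_matrix().round(3))
b=R.inv().apply([np.cos(np.radians(87)),np.sin(np.radians(87)),0]);print('axis in tool',b,Rp.apply(b))
a=Rp.apply([0,0,1]); P=np.r_[AR,.125]+.019*a+[0,0,.06]; print(P)
plan([.55,-.135,.24],Rp,14)
E
```

```text
[ 0.49781009 -0.14706033  0.16796153]
R [[ 0.037  0.999 -0.034]
 [ 0.705 -0.05  -0.708]
 [-0.709  0.003 -0.706]]
axis in tool [ 0.70569448  0.00225253 -0.70851268] [-0.00200402 -0.00217218  0.99999563]
[ 0.65242266 -0.13755088  0.1715639 ]
total deg 119.7 mm 89.8
0 [0.    0.087 0.121] [-2.9  3.7 -4.4]
1 [0.    0.087 0.121] [-2.   4.  -4.6]
2 [0.    0.087 0.121] [-1.1  4.2 -4.7]
3 [0.    0.087 0.121] [-0.2  4.3 -4.8]
4 [0.    0.087 0.121] [ 0.7  4.2 -4.8]
5 [0.    0.087 0.121] [ 1.6  4.1 -4.7]
6 [0.    0.087 0.121] [ 2.5  3.8 -4.5]
7 [0.    0.087 0.121] [ 3.3  3.5 -4.2]
8 [0.    0.087 0.121] [ 4.1  3.  -3.9]
9 [0.    0.087 0.121] [ 4.7  2.5 -3.5]
10 [0.    0.087 0.121] [ 5.3  1.9 -3.1]
11 [0.    0.087 0.121] [ 5.7  1.2 -2.6]
12 [0.    0.087 0.121] [ 6.   0.5 -2.1]
13 [0.    0.087 0.121] [ 6.2 -0.3 -1.6]
```

send_rows(steps="0 0.087 0.121 -2.9 3.7 -4.4 0.1;0 0.087 0.121 -2 4 -4.6 0.1;0 0.087 0.121 -1.1 4.2 -4.7 0.1;0 0.087 0.121 -0.2 4.3 -4.8 0.1;0 0.087 0.121 0.7 4.2 -4.8 0.1;0 0.087 0.121 1.6 4.1 -4.7 0.1;0 0.087 0.121 2.5 3.8 -4.5 0.1;0 0.087 0.121 3.3 3.5 -4.2 0.1")

```text
clock: 15.12
eef_pos: [0.5265, -0.1398, 0.2069]
eef_rot: [161.1, -7.1, 37.5]
ft_force: [-0.4, 1.2, -2.1]
grip_width: 0.0301
grip_force: 88.9
```

send_rows(steps="0 0.087 0.121 4.1 3 -3.9 0.1;0 0.087 0.121 4.7 2.5 -3.5 0.1;0 0.087 0.121 5.3 1.9 -3.1 0.1;0 0.087 0.121 5.7 1.2 -2.6 0.1;0 0.087 0.121 6 0.5 -2.1 0.1;0 0.087 0.121 6.2 -0.3 -1.6 0.1;0 0 0 0 0 0 0.1;0 0 0 0 0 0 0.1")

```text
clock: 16.12
eef_pos: [0.5492, -0.1346, 0.2385]
eef_rot: [179.8, -45.0, -1.7]
ft_force: [0.6, 0.3, -2.3]
grip_width: 0.0301
grip_force: 89.0
```

```bash
cat >> h.py <<'E'
TP=np.radians(45);RP=frame([np.cos(TP)*XL[0],np.cos(TP)*XL[1],-np.sin(TP)],-YL)
def place(ring,h): return np.r_[ring,.125+h]+.019*RP.apply([0,0,1])
E
python3 - <<'E'
from h import *
p,R=pose();s=read_state();print(p,R.as_matrix().round(3),s['qpos'].round(0),s['grip_width'])
for n in('top','scene'):
    im=get_image(n);cv2.imwrite(f'pics/{n}3.png',im['pixels'])
a=cv2.imread('pics/top3.png')[140:360,200:440];b=cv2.imread('pics/scene3.png')[90:310,180:420]
cv2.imwrite('pics/e.png',cv2.resize(np.hstack([a,b]),None,fx=1.66,fy=1.66,interpolation=2))
plan(place(AR,.05),RP,6)
E
```

```text
[ 0.54924377 -0.13463776  0.23850138] [[ 0.707 -0.033  0.706]
 [-0.021 -0.999 -0.025]
 [ 0.706  0.002 -0.708]] [-40. -22. 129.  41.  42.  28.] 0.030130749735346775
total deg 0.5 mm 128.8
0 [-0.001 -0.     0.001] [ 2.9 -0.1 21.3]
1 [-0.001 -0.     0.001] [ 2.9 -0.1 21.3]
2 [-0.001 -0.     0.001] [ 2.9 -0.2 21.3]
3 [-0.001 -0.     0.001] [ 2.9 -0.2 21.3]
4 [-0.001 -0.     0.001] [ 2.9 -0.2 21.3]
5 [-0.001 -0.     0.001] [ 2.9 -0.2 21.3]
```

View pics/e.png

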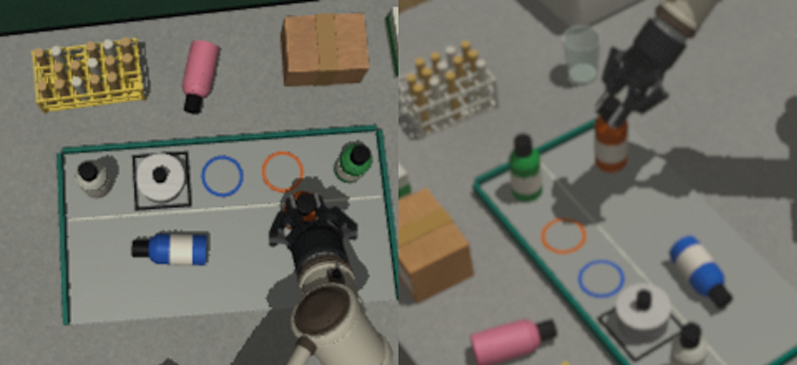

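send_rows(steps="0 0 0 2.9 -0.2 21.3 0.1;0 0 0 2.9 -0.2 21.3 0.1;0 0 0 2.9 -0.2 21.3 0.1;0 0 0 2.9 -0.2 21.3 0.1;0 0 0 2.9 -0.2 21.3 0.1;-0.005 0 0.006 2.9 -0.2 21.3 0.1;0 0 0 0 0 0 0.1;0 0 0 0 0 0 0.1")

```text
clock: 17.23
eef_pos: [0.6524, -0.137, 0.1618]
eef_rot: [179.9, -45.1, -2.3]
ft_force: [0.5, 0.7, -2.3]
grip_width: 0.0298
grip_force: 89.1
```

```bash
python3 - <<'E'
from h import *
p,R=pose();print(p,R.as_matrix().round(3));a=R.apply([0,0,1]);print('cap pt',p-.019*a)
im=get_image('scene');u,v=proj(im,[.64,-.137,.08]).astype(int)
t=get_image('top');u2,v2=proj(t,[.64,-.137,.05]).astype(int)
cv2.imwrite('pics/f.png',np.hstack([cv2.resize(x['pixels'][b-45:b+45,a-45:a+45],None,fx=4.4,fy=4.4,interpolation=2) for x,a,b in((im,u,v),(t,u2,v2))]))
d=place(AR,0)-p;print('to deck',d,R.inv().apply(d)*1e3)
# body axis in scene: orange body bbox vs expected
for x in(im,t):
  q=pts(seg(x,proj(x,[.64,-.137,.1]),30,ORG));print(q.min(0),q.max(0)); print('expect base/shoulder',proj(x,[*AR,.058]),proj(x,[*AR,.148]))
E
```

```text
[ 0.65242468 -0.13702963  0.16177469] [[ 0.705 -0.041  0.708]
 [-0.028 -0.999 -0.03 ]
 [ 0.708  0.001 -0.706]]
cap pt [ 0.63897715 -0.13646046  0.17518514]
to deck [-2.01980552e-06 -5.21254275e-04 -5.02107895e-02] [-35.55592043   0.46165485  35.45361037]
[266. 196.] [292. 240.]
expect base/shoulder [278.7905353  220.49516487] [277.66003613 199.3457104 ]
[362. 225.] [381. 254.]
expect base/shoulder [371.55785667 239.5659226 ] [374.66870459 232.99499141]
```

View pics/f.png

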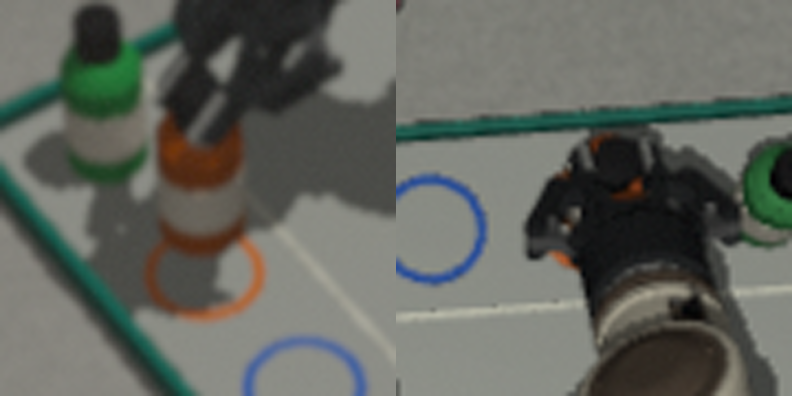

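send_rows(steps="0 0 0 -7.1 0 7.1 0.1;0 0 0 -7.1 0 7.1 0.1;0 0 0 -7.1 0.2 7.1 0.1;0 0 0 -7.1 0.2 7.1 0.1;0 0 0 -1.8 0 1.8 0.1;0 0 0 -1.4 0 1.4 0.1;0 0 0 -1.4 0 1.4 0.1;0 0 0 0 0 0 0.1")

```text
clock: 18.32
eef_pos: [0.6525, -0.1376, 0.115]
eef_rot: [179.9, -45.1, -2.4]
ft_force: [-0.4, 0.3, -2.3]
grip_width: 0.0301
grip_force: 89.1
```

send_rows(steps="0 0 0 -0.7 0 0.7 0.1;0 0 0 -0.7 0 0.7 0.1;0 0 0 -0.7 0 0.7 0.1;0 0 0 0 0 0 0.1")

```text
clock: 18.82
eef_pos: [0.6529, -0.1377, 0.1125]
eef_rot: [179.9, -45.2, -2.4]
ft_force: [-0.3, 0.4, 2.7]
grip_width: 0.0301
grip_force: 89.4
```

send_rows(steps="0 0 0 0 0 0 0.5;0 0 0 0 0 0 0.7;0 0 0 0 0 0 0.7;0 0 0 0 0 0 0.7;0 0 0 0 0 -20 0.8;0 0 0 0 0 -40 0.8;0 0 0 0 0 -40 0.8;0 0 0 0 0 -40 1")

```text
clock: 19.82
eef_pos: [0.5524, -0.1332, 0.2114]
eef_rot: [179.9, -45.1, -2.4]
ft_force: [1.2, -0.6, 1.1]
grip_width: 0.0837
grip_force: 0.0
```

send_rows(steps="0 0 0 0 0 -40 1;0 0 0 0 0 0 1")

```text
clock: 20.08
eef_pos: [0.5253, -0.1334, 0.2425]
eef_rot: [179.5, -45.4, -2.2]
ft_force: [0.1, -0.1, -0.0]
grip_width: 0.0853
grip_force: 0.0
```

```bash
python3 - <<'E'
from h import *
p,R=pose();print(p,read_state()['ft_force'].round(1))
for n in('top','scene'):
    im=get_image(n);cv2.imwrite(f'pics/{n}4.png',im['pixels'])
    m=seg(im,proj(im,[.52,.14,.036]),19,BLK);k,l,st,ce=cv2.connectedComponentsWithStats(m)
    for i in range(1,k):
        if st[i,4]<15: continue
        w=np.array([ray(im,x,.036)[:2] for x in pts((l==i).astype(np.uint8))],np.float32);r=cv2.minAreaRect(w)
        print(n,'cap',w.mean(0),np.round(np.r_[r[0],r[1],r[2]],4),len(w))
    q=pts(seg(im,proj(im,[.515,.06,.036]),26,BLU));w=np.array([ray(im,x,.036)[:2] for x in q],np.float32);w=w[w[:,0]<.58];r=cv2.minAreaRect(w);print(n,'body',np.round(np.r_[r[0],r[1],r[2]],4),w.mean(0))
    print([(x['conf'],ray(im,x['uv'],.1).round(3)) for x in search_frame(im,'amber_bottle')])
    print([(x['conf'],ray(im,x['uv'],.125).round(3)) for x in search_frame(im,'amber_bottle_cap')])
a=cv2.imread('pics/top4.png')[180:350,240:460];b=cv2.imread('pics/scene4.png')[150:320,220:440]
cv2.imwrite('pics/g.png',cv2.resize(np.hstack([a,b]),None,fx=1.8,fy=1.8,interpolation=2))
E
```

```text
[ 0.52527923 -0.13336886  0.24247122] [ 0.1 -0.1 -0. ]
top cap [0.5224682  0.14416812] [5.22400e-01 1.43500e-01 2.74000e-02 3.03000e-02 8.33426e+01] 100
top body [5.12300e-01 7.87000e-02 1.04700e-01 5.23000e-02 8.11534e+01] [0.51269513 0.08167935]
[(0.74, array([ 0.631, -0.138,  0.1  ])), (0.65, array([0.825, 0.005, 0.1  ])), (0.5, array([ 0.541, -0.007,  0.1  ]))]
[(0.82, array([0.808, 0.004, 0.125]))]
scene cap [0.5255921  0.14295408] [5.25100e-01 1.43500e-01 4.22000e-02 3.21000e-02 8.11266e+01] 133
scene body [5.13100e-01 7.00000e-02 1.21300e-01 5.72000e-02 8.28697e+01] [0.51413465 0.08068786]
[(0.83, array([0.87 , 0.043, 0.1  ])), (0.68, array([ 0.66 , -0.101,  0.1  ]))]
[(0.93, array([0.875, 0.064, 0.125])), (0.88, array([ 0.669, -0.105,  0.125])), (0.72, array([ 0.708, -0.04 ,  0.125]))]
```

View pics/g.png

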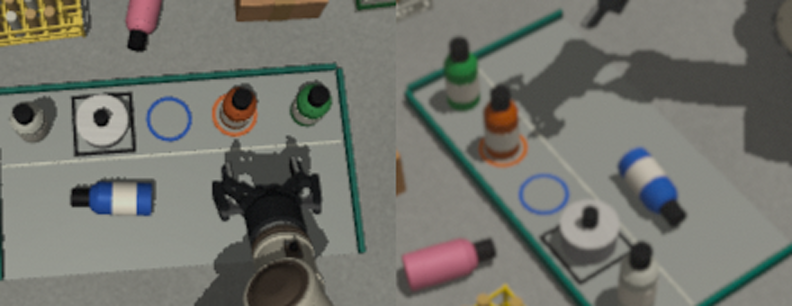

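```bash
python3 - <<'E'
from h import *
P,R=grasp([.523,.1415],81.5,45,.09);print(P);plan(P+[0,0,.03],R,15)
E
```

```text
[0.53042071 0.19115313 0.08620458]
total deg 116.5 mm 344.7
0 [-0.    -0.084 -0.107] [ -6.1 -21.5   5.4]
1 [-0.    -0.084 -0.107] [ -3.3 -22.    5.7]
2 [-0.    -0.084 -0.107] [ -0.5 -22.2   5.9]
3 [-0.    -0.084 -0.107] [  2.4 -22.1   5.8]
4 [-0.    -0.084 -0.107] [  5.2 -21.7   5.5]
5 [-0.    -0.084 -0.107] [  7.9 -21.    4.9]
6 [-0.    -0.084 -0.107] [ 10.5 -20.    4.2]
7 [-0.    -0.084 -0.107] [ 12.9 -18.8   3.2]
8 [-0.    -0.084 -0.107] [ 15.  -17.3   2. ]
9 [-0.    -0.084 -0.107] [ 16.9 -15.6   0.7]
10 [-0.    -0.084 -0.107] [ 18.4 -13.7  -0.8]
11 [-0.    -0.084 -0.107] [ 19.7 -11.7  -2.4]
12 [-0.    -0.084 -0.107] [20.5 -9.5 -4.1]
13 [-0.    -0.084 -0.107] [21.  -7.3 -5.9]
14 [-0.    -0.084 -0.107] [21.1 -5.1 -7.6]
```

send_rows(steps="0 -0.084 -0.107 -6.1 -21.5 5.4 1;0 -0.084 -0.107 -3.3 -22 5.7 1;0 -0.084 -0.107 -0.5 -22.2 5.9 1;0 -0.084 -0.107 2.4 -22.1 5.8 1;0 -0.084 -0.107 5.2 -21.7 5.5 1;0 -0.084 -0.107 7.9 -21 4.9 1;0 -0.084 -0.107 10.5 -20 4.2 1;0 -0.084 -0.107 12.9 -18.8 3.2 1")

```text
clock: 21.38
eef_pos: [0.5279, 0.041, 0.1723]
eef_rot: [162.0, 3.6, 42.1]
ft_force: [0.2, 0.1, 0.1]
grip_width: 0.0857
grip_force: 0.0
```

send_rows(steps="0 -0.084 -0.107 15 -17.3 2 1;0 -0.084 -0.107 16.9 -15.6 0.7 1;0 -0.084 -0.107 18.4 -13.7 -0.8 1;0 -0.084 -0.107 19.7 -11.7 -2.4 1;0 -0.084 -0.107 20.5 -9.5 -4.1 1;0 -0.084 -0.107 21 -7.3 -5.9 1;0 -0.084 -0.107 21.1 -5.1 -7.6 1;0 0 0 0 0 0 1")

```text
clock: 22.38
eef_pos: [0.528, 0.192, 0.1121]
eef_rot: [-179.4, 45.4, 82.4]
ft_force: [-0.2, -0.9, 0.3]
grip_width: 0.0856
grip_force: 0.0
```

```bash
python3 - <<'E'
from h import *
p,R=pose();print(p,R.as_matrix().round(3),read_state()['qpos'].round(0))
P,R=grasp([.523,.1415],81.5,45,0);print(P);plan(P,R,8)
E
```

```text
[0.52795397 0.19200119 0.11207728] [[ 0.093  0.99  -0.104]
 [ 0.696 -0.139 -0.704]
 [-0.712 -0.008 -0.702]] [ 26.  38.  78. -36.  93.  42.]
[0.52101418 0.12821254 0.02256497]
total deg 0.8 mm 110.1
0 [0.    0.001 0.001] [ 2.3  0.3 13.6]
1 [0.    0.001 0.001] [ 2.3  0.3 13.6]
2 [0.    0.001 0.001] [ 2.3  0.3 13.6]
3 [0.    0.001 0.001] [ 2.3  0.3 13.6]
4 [0.    0.001 0.001] [ 2.3  0.3 13.6]
5 [0.    0.001 0.001] [ 2.3  0.3 13.6]
6 [0.    0.001 0.001] [ 2.3  0.3 13.6]
7 [0.    0.001 0.001] [ 2.3  0.3 13.6]
```

send_rows(steps="0 0.001 0.001 2.3 0.3 13.6 1;0 0.001 0.001 2.3 0.3 13.6 1;0 0.001 0.001 2.3 0.3 13.6 1;0 0.001 0.001 2.3 0.3 13.6 1;0 0.001 0.001 2.3 0.3 13.6 1;0 0.001 0.001 2.3 0.3 13.6 1;0 0.001 0.001 2.3 0.3 13.6 1;0 0.001 0.001 2.3 0.3 13.6 1")

```text
clock: 23.38
eef_pos: [0.5229, 0.1261, 0.0261]
eef_rot: [179.6, 44.8, 81.2]
ft_force: [-0.6, 0.2, -0.6]
grip_width: 0.0853
grip_force: 0.0
```

```bash
python3 - <<'E'
from h import *
s=read_state();print(s['eef_pos'],s['ft_force'].round(1))
im=get_image('scene');u,v=proj(im,[.52,.12,.04]).astype(int)
t=get_image('top');u2,v2=proj(t,[.52,.12,.04]).astype(int)
cv2.imwrite('pics/i.png',np.hstack([cv2.resize(x['pixels'][b-50:b+50,a-50:a+50],None,fx=4,fy=4,interpolation=2) for x,a,b in((im,u,v),(t,u2,v2))]))
E
```

```text
[0.52287366 0.12614219 0.02608861] [-0.6  0.2 -0.6]
```

View pics/i.png

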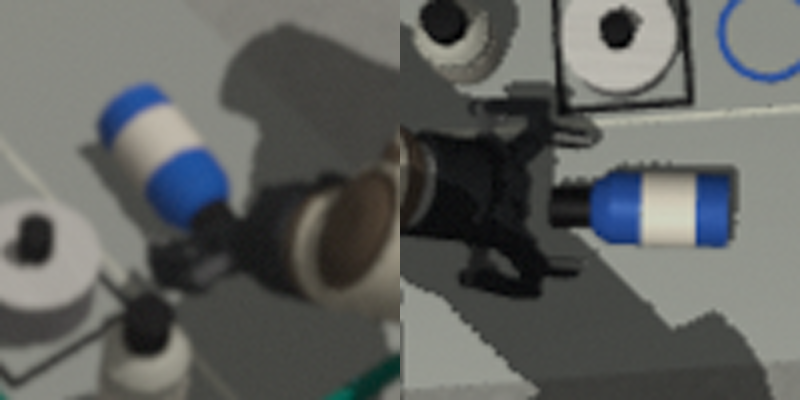

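send_rows(steps="0 0 0 3.4 -1.5 0.7 1;0 0 0 0 0 0 1;0 0 0 0 0 0 0.1;0 0 0 0 0 0 0.1;0 0 0 0 0 0 0.1;0 0 0 0 0 0 0.1;0 0 0 0 0 0 0.1;0 0 0 0 0 0 0.1", squeeze=90)

```text
clock: 24.48
eef_pos: [0.5218, 0.1288, 0.0242]
eef_rot: [179.6, 44.8, 81.2]
ft_force: [-0.9, 1.7, 3.1]
grip_width: 0.0298
grip_force: 88.5
```

send_rows(steps="0 0 0 -7 0 -7 0.1;0 0 0 -14 0 -14 0.1;0 0 0 -18 0 -18 0.1;0 0 0 -18 0 -18 0.1;0 0 0 -18 0 -18 0.1;0 0 0 -18 0 -18 0.1;0 0 0 -10 0 -10 0.1;0 0 0 0 0 0 0.1")

```text
clock: 25.48
eef_pos: [0.5216, 0.1285, 0.1708]
eef_rot: [179.5, 44.7, 81.1]
ft_force: [0.4, 0.1, -3.5]
grip_width: 0.0298
grip_force: 89.1
```

```bash
python3 - <<'E'
from h import *
p,R=pose();print(p,read_state()['grip_width'])
plan([.53,-.02,.25],RP,15)
for n in('top','scene'):
    im=get_image(n);cv2.imwrite(f'pics/{n}5.png',im['pixels'])
    b=np.median([ray(im,q,.18)[:2] for q in pts(seg(im,proj(im,[.51,.08,.18]),30,BLU))],axis=0);print(n,b)
E
```

```text
[0.52158647 0.1284924  0.17078848] 0.029766471531448926
total deg 116.1 mm 168.5
0 [0.    0.083 0.106] [-10.6   2.1   3.1]
1 [0.    0.083 0.106] [-10.5   3.2   2.2]
2 [0.    0.083 0.106] [-10.3   4.3   1.3]
3 [0.    0.083 0.106] [-9.9  5.4  0.5]
4 [0.    0.083 0.106] [-9.2  6.4 -0.3]
5 [0.    0.083 0.106] [-8.5  7.3 -1. ]
6 [0.    0.083 0.106] [-7.5  8.2 -1.7]
7 [0.    0.083 0.106] [-6.4  8.9 -2.3]
8 [0.    0.083 0.106] [-5.2  9.5 -2.8]
9 [0.    0.083 0.106] [-3.9 10.  -3.2]
10 [0.    0.083 0.106] [-2.6 10.4 -3.4]
11 [0.    0.083 0.106] [-1.2 10.6 -3.6]
12 [0.    0.083 0.106] [ 0.3 10.6 -3.6]
13 [0.    0.083 0.106] [ 1.7 10.5 -3.6]
14 [0.    0.083 0.106] [ 3.1 10.3 -3.4]
top [0.51485507 0.09663057]
scene [0.5105234  0.09123698]
```

send_rows(steps="0 0.083 0.106 -10.6 2.1 3.1 0.1;0 0.083 0.106 -10.5 3.2 2.2 0.1;0 0.083 0.106 -10.3 4.3 1.3 0.1;0 0.083 0.106 -9.9 5.4 0.5 0.1;0 0.083 0.106 -9.2 6.4 -0.3 0.1;0 0.083 0.106 -8.5 7.3 -1 0.1;0 0.083 0.106 -7.5 8.2 -1.7 0.1;0 0.083 0.106 -6.4 8.9 -2.3 0.1")

```text
clock: 26.58
eef_pos: [0.5246, 0.0486, 0.2105]
eef_rot: [162.0, -3.2, 37.3]
ft_force: [-0.2, 0.1, -2.7]
grip_width: 0.0301
grip_force: 89.0
```

send_rows(steps="0 0.083 0.106 -5.2 9.5 -2.8 0.1;0 0.083 0.106 -3.9 10 -3.2 0.1;0 0.083 0.106 -2.6 10.4 -3.4 0.1;0 0.083 0.106 -1.2 10.6 -3.6 0.1;0 0.083 0.106 0.3 10.6 -3.6 0.1;0 0.083 0.106 1.7 10.5 -3.6 0.1;0 0.083 0.106 3.1 10.3 -3.4 0.1;0 0 0 0 0 0 0.1")

```text
clock: 27.58
eef_pos: [0.5282, -0.0201, 0.246]
eef_rot: [179.6, -44.3, -1.9]
ft_force: [-0.2, 0.2, -4.3]
grip_width: 0.0297
grip_force: 89.2
```

```bash
python3 - <<'E'
from h import *
p,R=pose();print(p,R.as_matrix().round(3));plan(place(BR,.05),RP,7)
E
```

```text
[ 0.52815479 -0.02009879  0.24604875] [[ 0.715 -0.038  0.698]
 [-0.024 -0.999 -0.03 ]
 [ 0.699  0.005 -0.715]]
total deg 0.7 mm 154.6
0 [0.    0.002 0.001] [ 4.8 -0.5 21.6]
1 [0.    0.002 0.001] [ 4.8 -0.5 21.6]
2 [0.    0.002 0.001] [ 4.7 -0.5 21.6]
3 [0.    0.002 0.001] [ 4.7 -0.5 21.6]
4 [0.    0.002 0.001] [ 4.7 -0.5 21.6]
5 [0.    0.002 0.001] [ 4.6 -0.5 21.6]
6 [0.    0.002 0.001] [ 4.6 -0.5 21.6]
```

send_rows(steps="0 0.002 0.001 4.8 -0.5 21.6 0.1;0 0.002 0.001 4.8 -0.5 21.6 0.1;0 0.002 0.001 4.7 -0.5 21.6 0.1;0 0.002 0.001 4.7 -0.5 21.6 0.1;0 0.002 0.001 4.7 -0.5 21.6 0.1;0 0.002 0.001 4.6 -0.5 21.6 0.1;0 0.002 0.001 4.6 -0.5 21.6 0.1;0 0 0 0 0 0 0.1")

```text
clock: 28.58
eef_pos: [0.6601, -0.0206, 0.163]
eef_rot: [179.9, -45.2, -2.2]
ft_force: [-0.4, -0.4, -2.6]
grip_width: 0.0298
grip_force: 89.2
```

```bash
python3 - <<'E'
from h import *
p,R=pose();print(p,R.as_matrix().round(3));d=place(BR,0)-p;print('to deck',d.round(4),R.inv().apply(d)*1e3)
b=R.inv().apply([0,0,0])
im=get_image('scene');u,v=proj(im,[.644,-.022,.08]).astype(int)
t=get_image('top');u2,v2=proj(t,[.64,-.022,.05]).astype(int)
cv2.imwrite('pics/j.png',np.hstack([cv2.resize(x['pixels'][b-45:b+45,a-45:a+45],None,fx=4.4,fy=4.4,interpolation=2) for x,a,b in((im,u,v),(t,u2,v2))]))
E
```

```text
[ 0.66014396 -0.02058699  0.1629859 ] [[ 0.704 -0.039  0.709]
 [-0.027 -0.999 -0.028]
 [ 0.709  0.001 -0.705]]
to deck [-0.0025 -0.0017 -0.0514] [-38.20481879   1.72230823  34.50757661]
```

View pics/j.png

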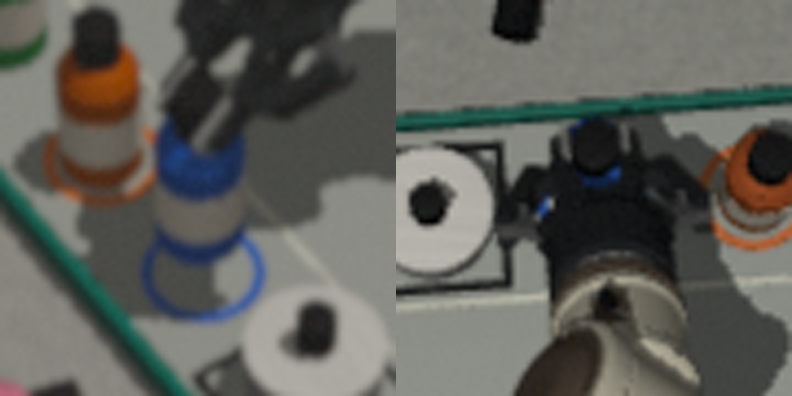

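send_rows(steps="0 0 0 -8 0.4 7.2 0.1;0 0 0 -8 0.4 7.2 0.1;0 0 0 -8 0.4 7.2 0.1;0 0 0 -8 0.4 7.2 0.1;0 0 0 -2 0 1.8 0.1;0 0 0 -1.5 0 1.3 0.1;0 0 0 0 0 0 0.1")

```text
clock: 29.55
eef_pos: [0.6583, -0.0235, 0.1185]
eef_rot: [179.9, -45.5, -2.4]
ft_force: [-0.5, -0.8, -2.7]
grip_width: 0.0299
grip_force: 89.2
```

send_rows(steps="0 0 0 -1.2 -0.5 0.9 0.1;0 0 0 -1.2 -0.5 0.9 0.1;0 0 0 -0.7 0 0.7 0.1;0 0 0 -0.4 0 0.4 0.1;0 0 0 0 0 0 0.1")

```text
clock: 30.18
eef_pos: [0.658, -0.0225, 0.1138]
eef_rot: [179.9, -45.5, -2.4]
ft_force: [-0.6, 1.1, -0.2]
grip_width: 0.0302
grip_force: 89.2
```

Near contact; 1–2 mm more.

send_rows(steps="0 0 0 -0.5 0 0.5 0.1;0 0 0 0 0 0 0.1;0 0 0 0 0 0 0.1")

```text
clock: 30.55
eef_pos: [0.6584, -0.0225, 0.1137]
eef_rot: [179.9, -45.6, -2.4]
ft_force: [-3.0, 2.0, 5.3]
grip_width: 0.0295
grip_force: 89.6
```

send_rows(steps="0 0 0 0 0 0 0.5;0 0 0 0 0 0 0.7;0 0 0 0 0 0 0.7;0 0 0 0 0 0 0.7;0 0 0 0 0 -20 0.8;0 0 0 0 0 -40 0.8;0 0 0 0 0 -40 0.8;0 0 0 0 0 -40 1")

```text
clock: 31.55
eef_pos: [0.5571, -0.0181, 0.2115]
eef_rot: [179.9, -45.5, -2.4]
ft_force: [0.1, -0.1, 0.9]
grip_width: 0.0837
grip_force: 0.0
```

send_rows(steps="0 0 0 0 0 -40 1;0 0 0 0 0 -40 1;0 0 0 0 0 0 1;0 0 0 0 0 0 1")

```text
clock: 32.05
eef_pos: [0.501, -0.0156, 0.266]
eef_rot: [180.0, -45.4, -2.4]
ft_force: [0.1, 0.7, -0.6]
grip_width: 0.0855
grip_force: 0.0
```

```bash
python3 - <<'E'
from h import *
p,R=pose();print(p)
t=get_image('top');im=get_image('scene')
for n,x in(('top',t),('scene',im)):
    for nm,g in(('amber',AR),('blue',BR)):
        q=pts(seg(x,proj(x,[*g,.14]),9,BLK));print(n,nm,'cap',q.mean(0).round(1),'expected',proj(x,[*g,.127]).round(1),proj(x,[*g,.143]).round(1),len(q))
    q=pts(seg(x,proj(x,[*SQ,.085]),8,BLK));print(n,'knob',q.mean(0).round(1),'exp',proj(x,[*SQ,.074]).round(1),proj(x,[*SQ,.09]).round(1))
a=t['pixels'][200:310,230:440];b=im['pixels'][170:310,210:360]
cv2.imwrite('pics/k.png',np.hstack([cv2.resize(a,(440,400),interpolation=2),cv2.resize(b,(360,400),interpolation=2)]))
E
```

```text
[ 0.50102493 -0.01562667  0.26601778]
top amber cap [374.2 234. ] expected [373.9 234.6] [374.5 233.4] 121
top blue cap [334.3 236.1] expected [334.3 237.4] [334.4 236.2] 120
top knob [295.9 244.8] exp [295.7 244.3] [295.3 243.2]
scene amber cap [277.3 204.2] expected [277.9 204.4] [277.7 200.6] 105
scene blue cap [300.6 230.5] expected [301.8 231. ] [301.8 227.2] 103
scene knob [327.1 270.7] exp [327.3 271. ] [327.5 267.5]
```

View pics/k.png

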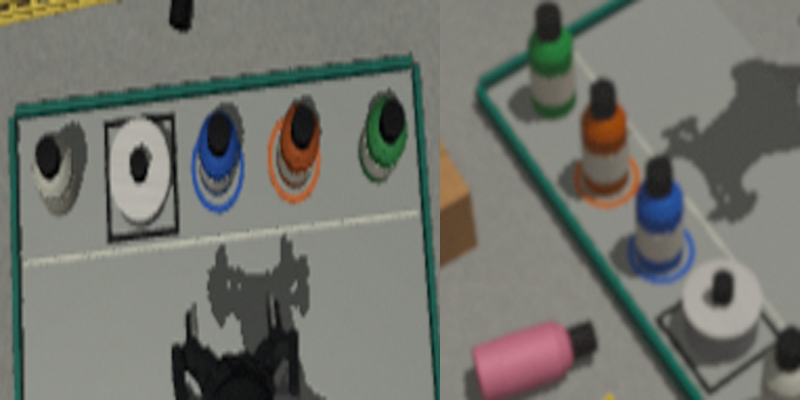

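Both bottles stand upright on their rings and the pot is in the square. The caps and knob show at about (334,236), (374,234) and (296,245) in the top image, within about 1 px of the expected positions. The arm is clear.

```bash
python3 -c "from rig import sign_off;print(sign_off())"
```

```text
the job is handed in; nothing more can be done
None
```

I handed the job in at about 32 s of the 72 s allowed: the pot is in the black square, and the amber and blue bottles stand on their own rings, each within a few millimetres of centre in the last pictures; the judge's result was not shown.

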